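# Third hand for fitting a knock bar

### The arm

A 6-joint arm with a two-finger parallel gripper is mounted at the origin on the work surface. World frame = base frame: x ahead of the robot, y to its left, z up, the work surface at z = 0. Lengths are in m, angles in degrees, forces in N, time in s.
With the tool pointing down it reaches from about 0.375 to 0.9 m from the base axis. Payload 3.1 kg.
Tool frame: the origin (TCP) lies at the very end of the fingers, on their centre line; the grasp point (between the pads) lies 19 mm behind it; z points along the fingers, x is the direction in which the jaws open and shut, and the axes are right-handed (so a half turn about z gives the same grasp; the last joint's range is limited). The gripper opens to 87 mm and grips with 3 to 60 N. Pads are 19 mm wide; open, the fingers measure 117 mm over their backs; the gripper's body (75 mm by 190 mm) begins 51 mm behind the grasp point.
Start: joints at [61.564, 30.224, 82.088, -0, 67.689, -10.227], TCP at [0.195, 0.594, 0.223] pointing down, gripper open.
Joint ranges: [-176.69, 176.69], [-43.24, 126.21], [12.49, 139.97], [-82, 262], [0, 151.66], [-163.58, 163.58]. Speed limits (degrees/s): [159.86, 159.86, 180, 180, 180, 180].

### API

Orientations are given as a 3x3 rotation matrix whose columns are the frame's x, y, z axes.
In Python, from rig import bot gives the robot as it stands.
- The arm moves only by the tool arm_command, never from a script. Its argument "plan" is a list of rows, each an object of numbers: "claw": the opening, from 0 (shut) to 1 (fully open); "dx", "dy", "dz": the shift along the tool's x, y, z in cm; "twist": the turn about the tool's z in degrees. A call has 1 to 8 rows; each row is the pose to reach, as a shift and turn from the pose measured when the call began, along the tool's axes at that moment; what a row does not reach only later rows make up. A row lasts 1/12 s, in which the tool goes at most 41.7 mm and 7.16 degrees, less where a joint would pass 70% of its speed; a pose out of reach is approached as far as the arm can. A call with a gripper value outside its range is refused whole. The fingers move at their own pace and stop on an object; the grip force is fixed at half the most. Time passes only in rows, so rows that repeat a pose let the fingers close. It gives the time, the measured TCP pose, the force and the opening at its end, in the units of the state.
- bot.read_state(): the state, without advancing time (a new reading comes with each control period).
- bot.capture(name): name is "side" or "top"; returns the picture (480x640x3 uint8, red, green, blue); there is no depth.
- bot.calibration(name): a dict with "intrinsics" (3x3 intrinsics, pixels), "rvec" (rotation vector, rad) and "tvec" (3), from world to camera coordinates, as OpenCV has them. Camera axes: x right, y down, z forward; pixel columns grow to the right and rows downward; lengths in m; the calibration is good to about 2 mm. A picture is of the moment at which its call begins. calibration takes no time and is no camera call.
- bot.hand_in(): hands the job in, once; it reports no verdict.
The state is a dict: "time_s": time; "joint_positions": joint angles; "qvel": joint speeds; "tau": joint torques, N m; "position": TCP position; "tcp_rot": TCP orientation; "force": force on the tool from outside, world axes, zero at the start; "moment": the same for the moment, N m; "opening": opening from 0.0 (shut) to 1.0 (fully open).
Only numpy, scipy, OpenCV 4.12 (cv2) and the standard library are available. Lean on these libraries where they do the work, as an engineer would, in place of code of your own. Each camera call takes 0.05 s, during which the arm holds its last target.

### The job

I am fitting a new knock bar to the coffee bar's knock drawer and need a third hand. Pull the drawer all the way out to its stop, set the loose rubber-sleeved bar into the two open-topped brackets inside it, and press it down level onto its springy rubber mounts with a steady 12 N or so (between 8 and 18 N on the mounts) so that I can drive the screws in through the drawer's sides. Finish while still holding it pressed like that, do not let go, never ram it, and leave the other things on the counter where they are.

Things in the scene. Friction and masses are not known exactly. Their poses are not given: they have to be found in the camera images.
- drawer (a joint): how far the knock drawer is pulled out, m: 0 shut, 0.150 at its stop. It slides with about 3 N of friction and stays where it is left. The drawer sits in a low stainless steel base, 216 wide, 300 deep and 106 high, fixed on the counter, its front towards the robot but turned up to 0.22 rad; it may start a little ajar
- handle (a point): middle of the drawer's bow handle, a level round bar about 110 mm long and 10 mm thick, parallel to the drawer front and 42 mm in front of it, 82 mm above the counter (24 mm below the base's top). Its frame: x points into the base (pulling out goes along -x), y along the handle, z up
- seat (a point): where the knock bar's centre lies when the bar just rests unpressed on the two rubber mounts in the drawer; moves with the drawer, axes as the handle's (the bar lies along y). It is 60 mm above the counter, 84 mm behind the drawer front's outer face, midway between the drawer's sides (184 mm apart inside). Sides' tops are 90 mm, front's top 103 mm, floor 13 mm above the counter
- bracket_left (a point): middle of the rubber mount's top, unpressed, in the bracket at the drawer's +y side, 45 mm above the counter, 83 mm along y from the seat. Open-topped steel U bracket: 20 mm along y from the side wall, 36 mm wide inside along x, cheeks 66 mm above the counter, then outward flared lips up to 76 mm. The mount yields 2 N per mm (both together 4 N per mm), 7 mm at most
- bracket_right (a point): the same for the like bracket and mount at the drawer's -y side
- bar_center (a point): centre of the loose knock bar, 15 mm above the counter as it lies there. A round black rubber sleeve, 28 mm in diameter and 142 mm long, with a square steel block 30 x 30 x 14 mm at each end; 170 mm long in all, about 0.3 kg (0.24 to 0.36), the same both ways round. Its y axis runs along the bar, z up
- pitcher: steel milk pitcher, 90 mm wide with a side handle, 105 mm high; origin under its centre. Leave alone; it stands where the bar might have lain, on the other side of the drawer
- tamper: coffee tamper, steel foot 58 mm wide, wooden grip, 92 mm high; origin under its centre. Leave alone
- brewer: dark plunger coffee brewer standing upright, 96 mm wide at its flange, 186 mm high; origin under its centre. Leave alone
- screwdriver: screwdriver, 170 mm, lying across the base's top about 125 mm behind its front edge. Leave alone
Mind the look-alikes: they are no part of the job. What is shaped like the part that bears bar_center but white is not meant.

How it is judged (in metres and radians):
On the way:
1. the drawer is pulled out to its stop (value of joint drawer above 0.144 m), for 0.2 s.
At the end, for the whole second after the job is handed in: Through the last second the drawer is within 10 mm of its stop, the bar sits down in both brackets (centre within 10 mm of the seat, level and in line to 0.06 rad), still, and the gripper presses it so that bar and drawer bear on each other with 8 to 18 N, bar's weight included (value of joint drawer above 0.14 m and horizontal distance between bar_center and seat below 0.01 m and z of bar_center in the frame of seat between -0.008 and 0.001 m and angle between the y axis of bar_center and the y axis of seat, either way round below 0.06 rad and contact force between knock_bar and drawer between 8 and 18 N and contact force between knock_bar and the fingers above 2 N and linear speed of knock_bar below 0.01 m/s); the arm keeps its last pose, push and grip.
It fails at once if the bar is rammed into the drawer with more than 45 N (contact force between knock_bar and drawer above 45 N).
It fails at once if the pitcher, tamper, brewer or screwdriver is moved by more than 30 mm (distance of any of pitcher, tamper, brewer, screwdriver from where it was at the start of the episode above 0.03 m).
It also fails if it takes over 72 s, if anything falls off the work surface, if the arm or the gripper's body presses on something with over 40 N, if the wrist force passes 120 N, or if a joint passes its speed limit or range.

## Working session

There is one attempt and no reset: what is moved stays moved. The work goes in short steps, Python scripts to look and compute and a tool call to move; the robot and the scene stay as the last step left them, time stands still between calls to the robot, and variables do not carry over. Pictures are saved under pics/ and viewed, and the job is handed in when it is done.

Besides the shell and the picture viewer there is one more tool, called after ">>>" in YAML: its name, and indented under it one key for each argument. arm_command: Moves the arm, as the interface text tells. Its arguments: {"type":"object","properties":{"plan":{"type":"array"}},"required":["plan"]}

```bash
ls; mkdir -p pics; python3 - <<'E'
from rig import bot
import cv2
s=bot.read_state()
for k,v in s.items(): print(k,v)
for n in ("side","top"):
    im=bot.capture(n); cv2.imwrite(f"pics/{n}0.png",im[:,:,::-1]); print(bot.calibration(n))
E
```

```text
pics
time_s 0.0
joint_positions [ 6.15644185e+01  3.02786544e+01  8.21579588e+01 -1.44645375e-03
  6.76889577e+01 -1.02269389e+01]
qvel [-0.00867968 -0.00845962  0.07835622  0.00533306 -0.00428482 -0.10505031]
tau [-2.95127656e-04 -4.40045857e+01 -1.76592028e+01  6.33445638e-02
  5.82713750e-02 -1.56056835e-04]
position [0.19491209 0.59304276 0.22156625]
tcp_rot [[ 3.12467976e-01  9.49927743e-01 -1.02304892e-03]
 [ 9.49925836e-01 -3.12469437e-01 -1.93833260e-03]
 [-2.16094743e-03 -3.66153732e-04 -9.99997598e-01]]
force [-0.16366418  1.18115803  0.25509017]
moment [ 0.03230141 -0.02438187 -0.07982311]
opening 0.9986423631868545
{'intrinsics': array([[622.42477819,   0.        , 322.47006912],
       [  0.        , 622.42477819, 248.49643243],
       [  0.        ,   0.        ,   1.        ]]), 'rvec': array([ 2.11714912,  0.97797725, -0.4551252 ]), 'tvec': array([-0.43210132, -0.1767716 ,  2.07647909])}
{'intrinsics': array([[578.76524399,   0.        , 309.01931501],
       [  0.        , 578.76524399, 240.88851085],
       [  0.        ,   0.        ,   1.        ]]), 'rvec': array([ 2.03000394, -2.17714702,  0.23416982]), 'tvec': array([0.13368347, 0.58995166, 1.22623261])}
```

View pics/side0.png

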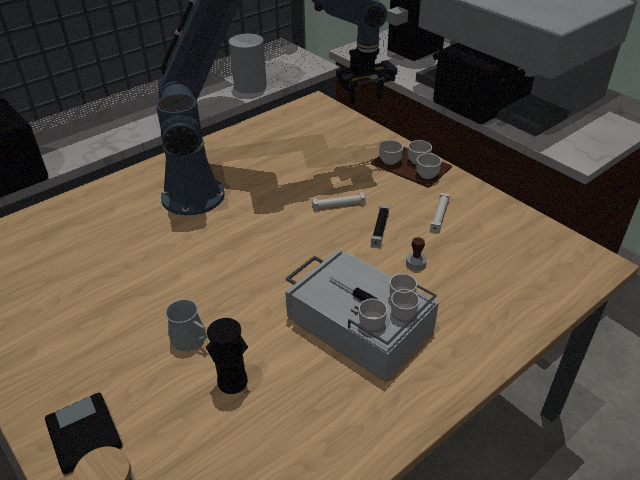

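View pics/top0.png

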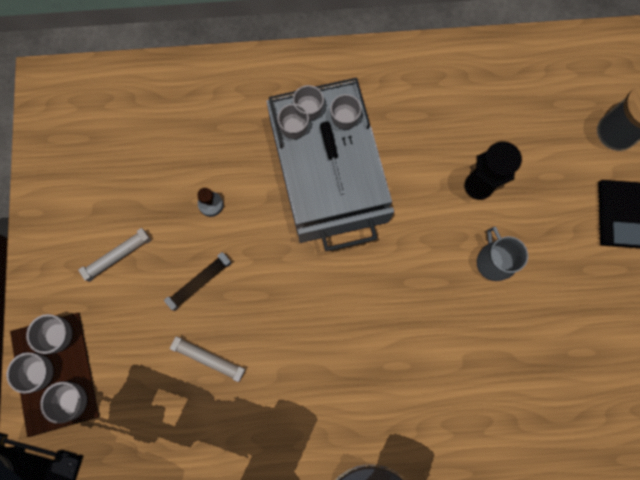

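The side view shows the base at (362,310) with its bow handle at (304,270), and the black bar at (380,225). In the top view the black bar is at (198,281), the handle at (351,240), two white decoys at (115,255) and (207,358), and the tamper at (209,203). Next I'll enlarge the areas I need to measure.

```bash
cat > h.py <<'E'
import numpy as np,cv2
from rig import bot
def cam(n):
    c=bot.calibration(n);R=cv2.Rodrigues(c["rvec"])[0];return c["intrinsics"],R,np.array(c["tvec"]).ravel()
def ray(n,u,v):
    K,R,t=cam(n);d=R.T@np.linalg.solve(K,[u,v,1.]);return -R.T@t,d
def onz(n,u,v,z):
    o,d=ray(n,u,v);return o+d*(z-o[2])/d[2]
def proj(n,p):
    K,R,t=cam(n);q=K@(R@np.asarray(p,float)+t);return q[:2]/q[2]
def crop(src,out,x0,y0,w,h,s):
    im=cv2.imread(src)[y0:y0+h,x0:x0+w];im=cv2.resize(im,None,fx=s,fy=s,interpolation=cv2.INTER_CUBIC)
    for i in range(0,w,10):
        cv2.line(im,(i*s,0),(i*s,6 if i%50 else 14),(0,255,255),1)
    for i in range(0,h,10): cv2.line(im,(0,i*s),(6 if i%50 else 14,i*s),(0,255,255),1)
    cv2.imwrite(out,im)
E
python3 - <<'E'
from h import *
crop("pics/top0.png","pics/t_bar.png",150,240,100,80,8)
crop("pics/top0.png","pics/t_dr.png",260,170,150,100,5)
crop("pics/side0.png","pics/s_bar.png",360,190,70,90,6)
crop("pics/side0.png","pics/s_dr.png",270,240,100,90,6)
E
```

```text
(no output)
```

View pics/t_bar.png

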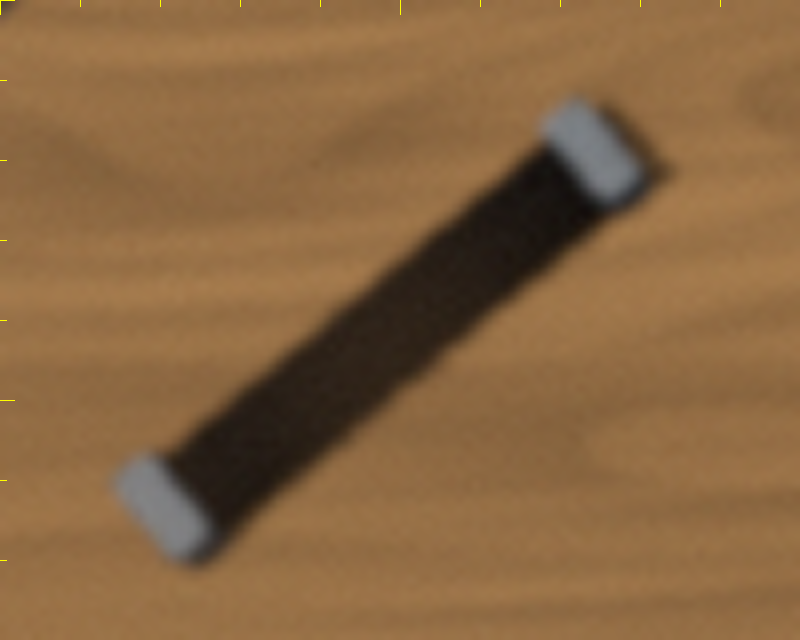

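View pics/t_dr.png

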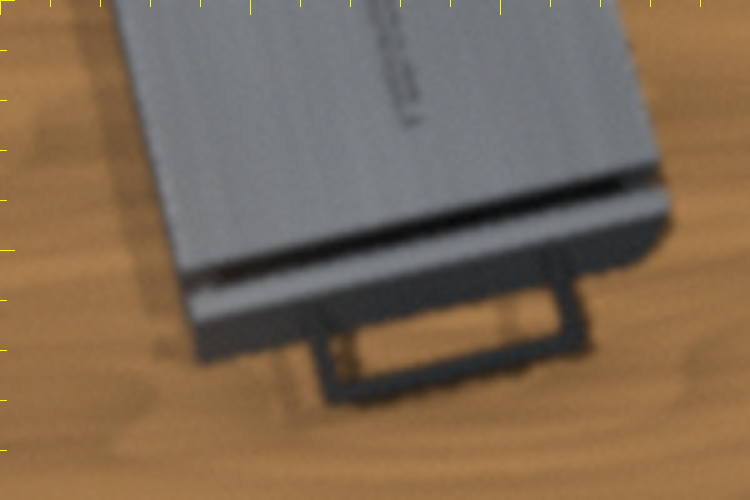

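View pics/s_dr.png

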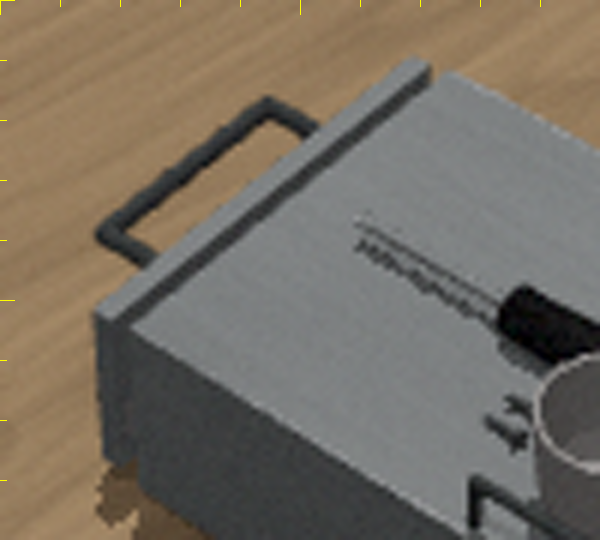

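View pics/s_bar.png

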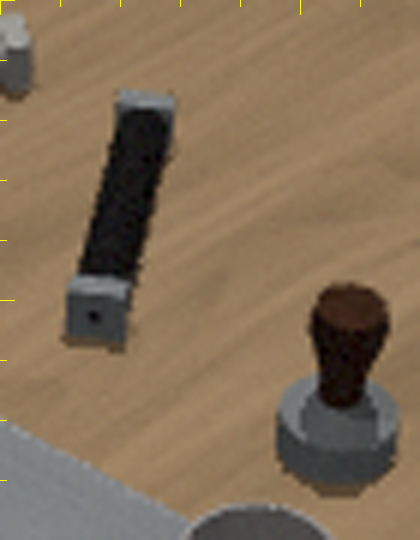

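```bash
python3 - <<'E'
from h import *
a=onz("top",224.4,259,.03);b=onz("top",170.9,303.5,.03)
d=a-b;print("bar",a,b,(a+b)/2,np.linalg.norm(d),np.degrees(np.arctan2(d[1],d[0])))
# side tops of blocks: centres of top faces
a=onz("side",360+147/6,190+100/6,.03);b=onz("side",360+98/6,190+287/6,.03)
d=a-b;print("bar side",a,b,(a+b)/2,np.linalg.norm(d),np.degrees(np.arctan2(d[1],d[0])))
for n,p,q in (("top",(327,247.6),(376,238)),("side",(287.8,279.2),(314.7,257.5))):
    a=onz(n,*p,.082);b=onz(n,*q,.082);d=a-b
    print("handle",n,a,b,(a+b)/2,np.linalg.norm(d),np.degrees(np.arctan2(d[1],d[0])))
for n,p,q in (("top",(298.6,233.6),(393.6,212.4)),("side",(270+95/6,240+312/6),(270+415/6,240+57/6))):
    a=onz(n,*p,.103);b=onz(n,*q,.103);d=a-b
    print("front",n,a,b,(a+b)/2,np.linalg.norm(d),np.degrees(np.arctan2(d[1],d[0])))
# base front top edge
a=onz("top",260+180/5,170+270/5,.106);b=onz("top",260+660/5,170+163/5,.106);d=a-b
print("base",a,b,(a+b)/2,np.linalg.norm(d),np.degrees(np.arctan2(d[1],d[0])))
# obstacles
for n,u,v,z in (("top",501,256,.105),("top",206,196,.092),("top",504,158,.186),("side",185,310,.105),("side",418,242,.092),("side",225,330,.186)): print(n,onz(n,u,v,z))
E
```

```text
bar [0.57728947 0.28742994 0.03      ] [0.4840767  0.41116545 0.03      ] [0.53068309 0.3492977  0.03      ] 0.1549164143888777 -53.008456241087515
bar side [0.4881497  0.41091263 0.03      ] [0.58170905 0.28499551 0.03      ] [0.53492937 0.34795407 0.03      ] 0.15687087936583818 126.61320763939224
handle top [0.57636013 0.05390078 0.082     ] [ 0.59031058 -0.05547882  0.082     ] [ 0.58333535 -0.00078902  0.082     ] 0.11026564486771959 97.26835058218056
handle side [ 0.59402612 -0.05568312  0.082     ] [0.57431835 0.05337605 0.082     ] [ 0.58417224 -0.00115354  0.082     ] 0.11082553477069383 -79.75678556567809
front top [0.60731592 0.1139216  0.103     ] [ 0.64019186 -0.09662653  0.103     ] [0.62375389 0.00864754 0.103     ] 0.213099367920027 98.87476152852616
front side [ 0.64573796 -0.1009154   0.103     ] [0.61107508 0.11058713 0.103     ] [0.62840652 0.00483586 0.103     ] 0.21432413984587687 -80.69260964564441
base [0.6284259  0.11814024 0.106     ] [ 0.66180003 -0.09489113  0.106     ] [0.64511297 0.01162455 0.106     ] 0.21562976681877655 98.90375764983811
top [ 0.52681222 -0.31612483  0.105     ]
top [0.71046659 0.3142406  0.092     ]
top [ 0.71863029 -0.32395515  0.186     ]
side [ 0.53438458 -0.32964115  0.105     ]
side [0.72207213 0.30753458 0.092     ]
side [ 0.71980783 -0.32355024  0.186     ]
```

Both cameras agree with each other and with the given sizes: handle (0.584,-0.001) at 110 mm long, front 214 mm wide, drawer yaw about 9°. The bar is at about (0.533,0.349), axis 126.8°, with block centres 156 mm apart as they must be.

```bash
cat >> h.py <<'E'
def st():
    s=bot.read_state();R=np.array(s["tcp_rot"]);p=np.array(s["position"])
    print("t",round(s["time_s"],2),"p",p.round(4),"yaw",round(np.degrees(np.arctan2(R[1,0],R[0,0])),1),"tilt",R[:2,2].round(4),"F",np.round(s["force"],1),"M",np.round(s["moment"],2),"op",round(s["opening"],3),"q",np.degrees(s["joint_positions"]).round(0) if max(abs(s["joint_positions"]))<7 else np.round(s["joint_positions"],0))
    return s,p,R
def mv(x,y,z,yaw=None):
    s,p,R=st();d=R.T@(np.array([x,y,z])-p)*100
    y0=np.degrees(np.arctan2(R[1,0],R[0,0]));tw=0 if yaw is None else -((yaw-y0+90)%180-90)
    print("dx %.2f dy %.2f dz %.2f twist %.1f"%(*d,tw))
E
python3 - <<'E'
from h import *
mv(.584,-.001,.2,9)
E
```

```text
t 0.1 p [0.195  0.5931 0.2217] yaw 71.8 tilt [-0.0009 -0.0017] F [-1.1 -0.8  1. ] M [ 0.04  0.02 -0.03] op 0.998 q [ 62.  30.  82.  -0.  68. -10.]
dx -44.28 dy 55.52 dz 2.23 twist 62.8
```

>>> arm_command:
  plan:
    - {"claw": 0.35,"dx": -44.3,"dy": 55.5,"dz": 2.2,"twist": 62.8}
    - {"claw": 0.35,"dx": -44.3,"dy": 55.5,"dz": 2.2,"twist": 62.8}
    - {"claw": 0.35,"dx": -44.3,"dy": 55.5,"dz": 2.2,"twist": 62.8}
    - {"claw": 0.35,"dx": -44.3,"dy": 55.5,"dz": 2.2,"twist": 62.8}
    - {"claw": 0.35,"dx": -44.3,"dy": 55.5,"dz": 2.2,"twist": 62.8}
    - {"claw": 0.35,"dx": -44.3,"dy": 55.5,"dz": 2.2,"twist": 62.8}
    - {"claw": 0.35,"dx": -44.3,"dy": 55.5,"dz": 2.2,"twist": 62.8}
    - {"claw": 0.35,"dx": -44.3,"dy": 55.5,"dz": 2.2,"twist": 62.8}

```text
time_s: 0.77
position: [0.3778, 0.3129, 0.2119]
tcp_rot: [[0.97, 0.245, -0.001], [0.245, -0.97, -0.002], [-0.002, 0.001, -1.0]]
force: [0.1, 0.8, 0.8]
opening: 0.477
```

```bash
python3 - <<'E'
from h import *
mv(.584,-.001,.16,9)
E
```

```text
t 0.77 p [0.3778 0.3129 0.2119] yaw 14.2 tilt [-0.0012 -0.0018] F [0.1 0.8 0.8] M [-0.04  0.03 -0.01] op 0.477 q [ 27.  21. 102.  -0.  58.  12.]
dx 12.32 dy 35.47 dz 5.22 twist 5.2
```

>>> arm_command:
  plan:
    - {"claw": 0.35,"dx": 12.3,"dy": 35.5,"dz": 5.2,"twist": 5.2}
    - {"claw": 0.35,"dx": 12.3,"dy": 35.5,"dz": 5.2,"twist": 5.2}
    - {"claw": 0.35,"dx": 12.3,"dy": 35.5,"dz": 5.2,"twist": 5.2}
    - {"claw": 0.35,"dx": 12.3,"dy": 35.5,"dz": 5.2,"twist": 5.2}
    - {"claw": 0.35,"dx": 12.3,"dy": 35.5,"dz": 5.2,"twist": 5.2}
    - {"claw": 0.35,"dx": 12.3,"dy": 35.5,"dz": 5.2,"twist": 5.2}
    - {"claw": 0.35,"dx": 12.3,"dy": 35.5,"dz": 5.2,"twist": 5.2}
    - {"claw": 0.35,"dx": 12.3,"dy": 35.5,"dz": 5.2,"twist": 5.2}

```text
time_s: 1.43
position: [0.5585, 0.0363, 0.1661]
tcp_rot: [[0.988, 0.155, -0.002], [0.155, -0.988, -0.002], [-0.002, 0.001, -1.0]]
force: [1.2, 1.4, 0.1]
opening: 0.352
```

>>> arm_command:
  plan:
    - {"claw": 0.35}
    - {"claw": 0.35}
    - {"claw": 0.35}

```text
$.plan[0]: bad value
```

```bash
python3 - <<'E'
from h import *
mv(.584,-.001,.067,9)
for n in("top","side"): cv2.imwrite(f"pics/{n}1.png",bot.capture(n)[:,:,::-1])
crop("pics/top1.png","pics/t1.png",260,170,150,110,5)
crop("pics/side1.png","pics/s1.png",250,190,120,100,6)
E
```

```text
t 1.43 p [0.5585 0.0363 0.1661] yaw 8.9 tilt [-0.0021 -0.0016] F [1.2 1.4 0.1] M [-0.04  0.04 -0.  ] op 0.352 q [ -8.  29.  95.  -0.  56. -17.]
dx 1.96 dy 4.07 dz 9.91 twist -0.1
```

View pics/t1.png

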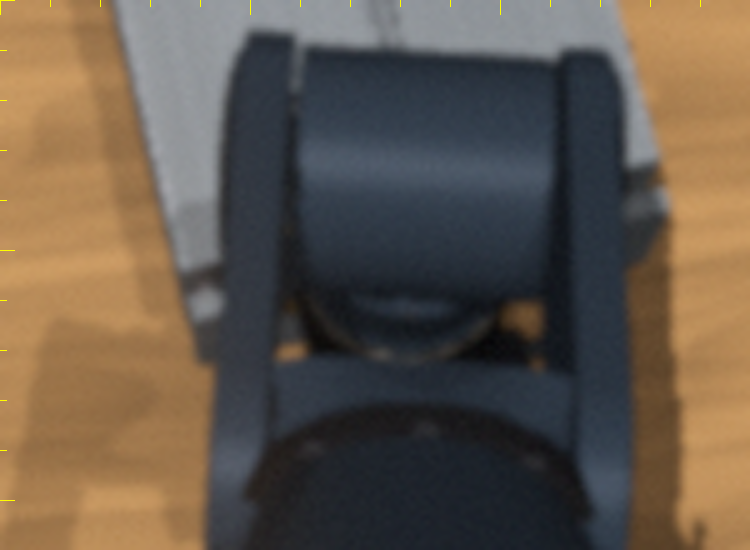

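View pics/s1.png

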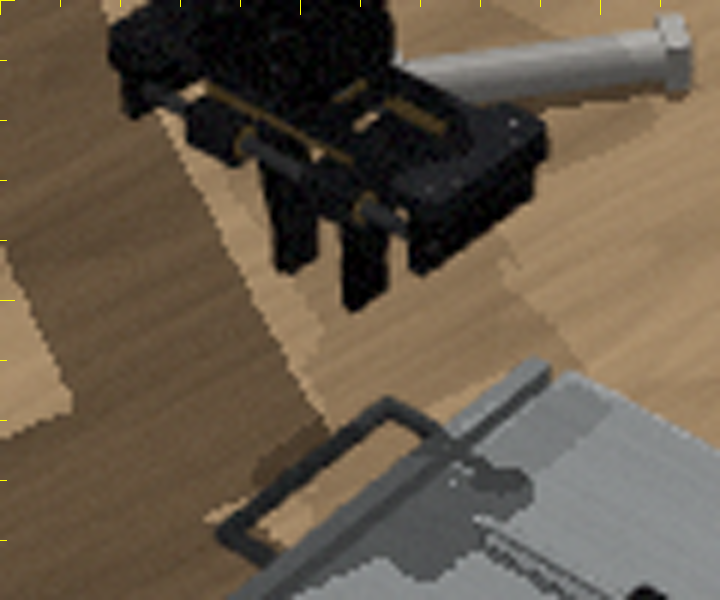

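The gripper is short of the handle, which the side crop shows still clear below it. The jaws line up with the drawer axis. I'll go over the handle, then down.

>>> arm_command:
  plan:
    - {"claw": 0.35,"dx": 2.0,"dy": 4.1,"dz": 0.6,"twist": 0}
    - {"claw": 0.35,"dx": 2.0,"dy": 4.1,"dz": 2.5,"twist": 0}
    - {"claw": 0.35,"dx": 2.0,"dy": 4.1,"dz": 2.5,"twist": 0}
    - {"claw": 0.35,"dx": 2.0,"dy": 4.1,"dz": 4.5,"twist": 0}
    - {"claw": 0.35,"dx": 2.0,"dy": 4.1,"dz": 4.5,"twist": 0}

```text
time_s: 1.95
position: [0.5849, -0.0038, 0.1184]
tcp_rot: [[0.989, 0.15, -0.005], [0.15, -0.989, -0.002], [-0.005, 0.001, -1.0]]
force: [-1.5, -0.5, 0.0]
opening: 0.352
```

```bash
python3 - <<'E'
from h import *
mv(.584,-.001,.067,9)
for n in("side",): cv2.imwrite(f"pics/{n}2.png",bot.capture(n)[:,:,::-1])
crop("pics/side2.png","pics/s2.png",250,190,120,100,6)
E
```

```text
t 1.95 p [ 0.5849 -0.0038  0.1184] yaw 8.6 tilt [-0.0052 -0.0021] F [-1.5 -0.5  0. ] M [-0.06  0.08  0.03] op 0.352 q [-11.  35.  93.  -0.  52. -20.]
dx -0.02 dy -0.30 dz 5.14 twist -0.4
```

View pics/s2.png

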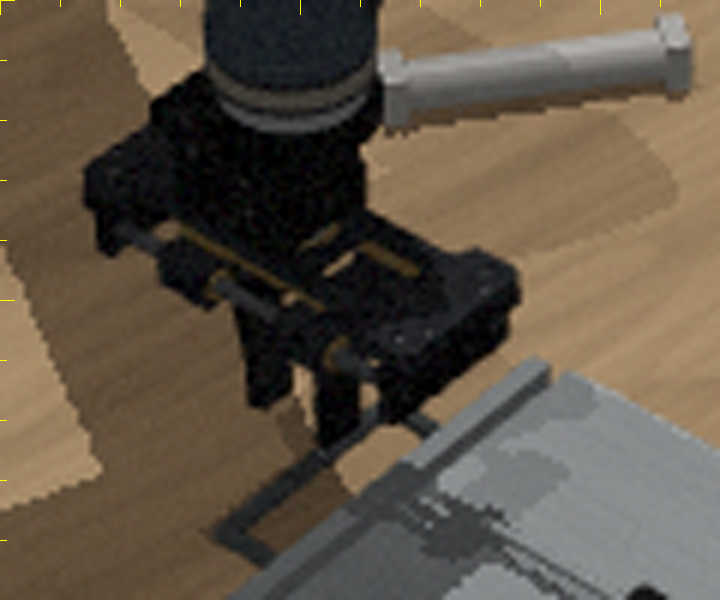

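The fingers straddle the handle along the drawer axis, so I'll descend and close.

>>> arm_command:
  plan:
    - {"claw": 0.35,"dx": 0,"dy": -0.3,"dz": 1.5,"twist": 0}
    - {"claw": 0.35,"dx": 0,"dy": -0.3,"dz": 3.0,"twist": 0}
    - {"claw": 0.35,"dx": 0,"dy": -0.3,"dz": 4.2,"twist": 0}
    - {"claw": 0.35,"dx": 0,"dy": -0.3,"dz": 5.0,"twist": 0}
    - {"claw": 0.0,"dx": 0,"dy": -0.3,"dz": 5.0,"twist": 0}
    - {"claw": 0.0,"dx": 0,"dy": -0.3,"dz": 5.0,"twist": 0}
    - {"claw": 0.0,"dx": 0,"dy": -0.3,"dz": 5.0,"twist": 0}
    - {"claw": 0.0,"dx": 0,"dy": -0.3,"dz": 5.0,"twist": 0}

```text
time_s: 2.67
position: [0.584, -0.001, 0.0702]
tcp_rot: [[0.989, 0.151, -0.006], [0.151, -0.989, -0.003], [-0.006, 0.002, -1.0]]
force: [-3.7, -1.3, 2.8]
opening: 0.134
```

```bash
python3 - <<'E'
from h import *
mv(.584,-.001,.067,9)
E
```

```text
t 2.67 p [ 0.584  -0.001   0.0702] yaw 8.7 tilt [-0.0056 -0.0028] F [-3.7 -1.3  2.8] M [-0.26  0.62  0.02] op 0.134 q [-11.  39.  95.  -0.  46. -19.]
dx -0.00 dy 0.00 dz 0.32 twist -0.3
```

>>> arm_command:
  plan:
    - {"claw": 0,"dx": 0,"dy": 0,"dz": 0,"twist": 0}
    - {"claw": 0,"dx": -1.0,"dy": 0,"dz": 0,"twist": 0}
    - {"claw": 0,"dx": -2.5,"dy": 0,"dz": 0,"twist": 0}
    - {"claw": 0,"dx": -4,"dy": 0,"dz": 0,"twist": 0}
    - {"claw": 0,"dx": -5.5,"dy": 0,"dz": 0,"twist": 0}
    - {"claw": 0,"dx": -7,"dy": 0,"dz": 0,"twist": 0}
    - {"claw": 0,"dx": -8.5,"dy": 0,"dz": 0,"twist": 0}
    - {"claw": 0,"dx": -9.5,"dy": 0,"dz": 0,"twist": 0}

```text
time_s: 3.33
position: [0.4907, -0.0162, 0.0704]
tcp_rot: [[0.988, 0.151, -0.003], [0.151, -0.988, -0.004], [-0.003, 0.004, -1.0]]
force: [4.7, -2.1, -16.3]
opening: 0.103
```

```bash
python3 - <<'E'
from h import *
st()
for n in("side",): cv2.imwrite(f"pics/{n}3.png",bot.capture(n)[:,:,::-1])
crop("pics/side3.png","pics/s3.png",200,190,160,120,5)
E
```

```text
t 3.33 p [ 0.4907 -0.0162  0.0704] yaw 8.7 tilt [-0.0027 -0.0043] F [  4.7  -2.1 -16.3] M [-0.63 -0.62  0.08] op 0.103 q [-15.  35. 108.  -0.  37. -23.]
```

View pics/s3.png

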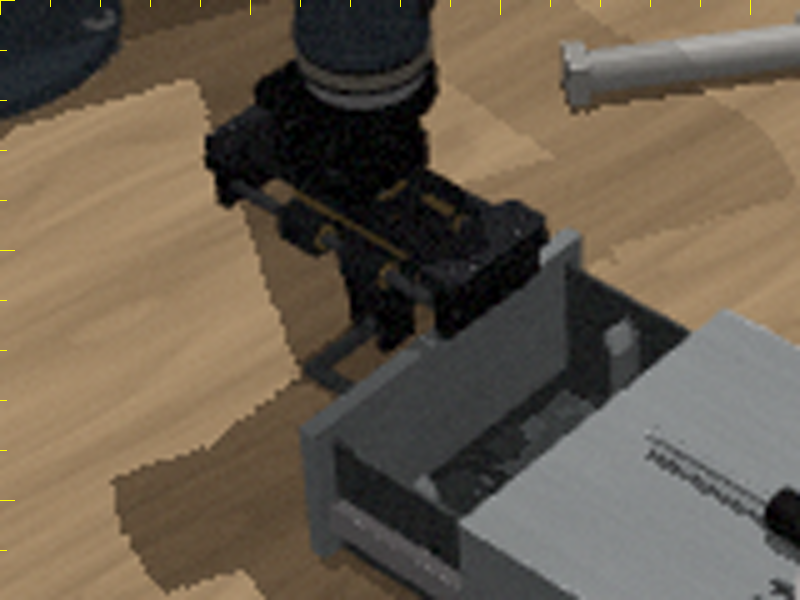

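The drawer slides out with the handle held, now about 95 mm. The tool lifts slightly (-16 N), so I'll ease it down 2 mm while going on.

>>> arm_command:
  plan:
    - {"claw": 0,"dx": -0.8,"dy": 0,"dz": 0.2,"twist": 0}
    - {"claw": 0,"dx": -1.6,"dy": 0,"dz": 0.2,"twist": 0}
    - {"claw": 0,"dx": -2.4,"dy": 0,"dz": 0.2,"twist": 0}
    - {"claw": 0,"dx": -3.0,"dy": 0,"dz": 0.2,"twist": 0}
    - {"claw": 0,"dx": -3.4,"dy": 0,"dz": 0.2,"twist": 0}
    - {"claw": 0,"dx": -3.6,"dy": 0,"dz": 0.2,"twist": 0}

```text
time_s: 3.88
position: [0.4543, -0.0223, 0.0702]
tcp_rot: [[0.988, 0.152, -0.002], [0.152, -0.988, -0.005], [-0.003, 0.005, -1.0]]
force: [3.2, 2.3, 6.4]
opening: 0.101
```

```bash
python3 - <<'E'
from h import *
st()
E
```

```text
t 3.88 p [ 0.4543 -0.0223  0.0702] yaw 8.7 tilt [-0.0017 -0.0055] F [3.2 2.3 6.4] M [ 0.43 -0.42  0.16] op 0.101 q [-17.  33. 114.  -1.  33. -25.]
```

>>> arm_command:
  plan:
    - {"claw": 0,"dx": -0.3,"dy": 0,"dz": 0.0,"twist": 0}
    - {"claw": 0,"dx": -0.6,"dy": 0,"dz": 0.0,"twist": 0}
    - {"claw": 0,"dx": -0.9,"dy": 0,"dz": 0.0,"twist": 0}
    - {"claw": 0,"dx": -1.1,"dy": 0,"dz": 0.0,"twist": 0}

```text
time_s: 4.22
position: [0.4443, -0.024, 0.0703]
tcp_rot: [[0.989, 0.151, 0.001], [0.151, -0.989, -0.006], [0.0, 0.006, -1.0]]
force: [7.2, 7.0, -9.4]
opening: 0.104
```

```bash
python3 - <<'E'
from h import *
st()
E
```

```text
t 4.22 p [ 0.4443 -0.024   0.0703] yaw 8.7 tilt [ 0.0009 -0.0056] F [ 7.2  7.  -9.4] M [ 1.1  -1.18  0.08] op 0.104 q [-17.  33. 115.  -1.  32. -26.]
```

>>> arm_command:
  plan:
    - {"claw": 0,"dx": -0.2,"dy": 0,"dz": 0.0,"twist": 0}
    - {"claw": 0,"dx": -0.3,"dy": 0,"dz": 0.0,"twist": 0}
    - {"claw": 0,"dx": -0.3,"dy": 0,"dz": 0.0,"twist": 0}

```text
time_s: 4.47
position: [0.4444, -0.0241, 0.0703]
tcp_rot: [[0.989, 0.148, 0.007], [0.148, -0.989, -0.005], [0.007, 0.006, -1.0]]
force: [9.7, 8.0, -9.5]
opening: 0.103
```

```bash
python3 - <<'E'
from h import *
st()
E
```

```text
t 4.47 p [ 0.4444 -0.0241  0.0703] yaw 8.5 tilt [ 0.0074 -0.0051] F [ 9.7  8.  -9.5] M [ 1.41 -1.41  0.15] op 0.103 q [-17.  33. 115.  -0.  31. -26.]
```

The position stays at 0.4444 while the pull rises to about 12 N, so this is the stop (141 mm of travel plus about 9 mm ajar). Now I'll release and lift.

>>> arm_command:
  plan:
    - {"claw": 0.3,"dx": 0,"dy": 0,"dz": 0,"twist": 0}
    - {"claw": 0.3,"dx": 0,"dy": 0,"dz": 0,"twist": 0}
    - {"claw": 0.3,"dx": 0,"dy": 0,"dz": 0,"twist": 0}
    - {"claw": 0.3,"dx": 0,"dy": 0,"dz": -1,"twist": 0}
    - {"claw": 0.3,"dx": 0,"dy": 0,"dz": -4,"twist": 0}
    - {"claw": 0.3,"dx": 0,"dy": 0,"dz": -8,"twist": 0}
    - {"claw": 0.6,"dx": 0,"dy": 0,"dz": -12,"twist": 0}
    - {"claw": 0.6,"dx": 0,"dy": 0,"dz": -12,"twist": 0}

```text
time_s: 5.13
position: [0.4467, -0.0247, 0.1965]
tcp_rot: [[0.989, 0.148, 0.019], [0.149, -0.989, -0.009], [0.018, 0.012, -1.0]]
force: [1.3, -0.5, 0.5]
opening: 0.381
```

```bash
python3 - <<'E'
from h import *
mv(.533,.3485,.12,36.8)
E
```

```text
t 5.13 p [ 0.4467 -0.0247  0.1965] yaw 8.5 tilt [ 0.0192 -0.0092] F [ 1.3 -0.5  0.5] M [-0.06 -0.03  0.03] op 0.381 q [-17.  19. 109.  -0.  51. -26.]
dx 13.94 dy -35.72 dz 7.47 twist -28.3
```

>>> arm_command:
  plan:
    - {"claw": 0.6,"dx": 13.9,"dy": -35.7,"dz": 0,"twist": -28.3}
    - {"claw": 0.6,"dx": 13.9,"dy": -35.7,"dz": 0,"twist": -28.3}
    - {"claw": 0.6,"dx": 13.9,"dy": -35.7,"dz": 0,"twist": -28.3}
    - {"claw": 0.6,"dx": 13.9,"dy": -35.7,"dz": 0,"twist": -28.3}
    - {"claw": 0.6,"dx": 13.9,"dy": -35.7,"dz": 0,"twist": -28.3}
    - {"claw": 0.6,"dx": 13.9,"dy": -35.7,"dz": 0,"twist": -28.3}
    - {"claw": 0.6,"dx": 13.9,"dy": -35.7,"dz": 0,"twist": -28.3}
    - {"claw": 0.6,"dx": 13.9,"dy": -35.7,"dz": 0,"twist": -28.3}

```text
time_s: 5.8
position: [0.5189, 0.3022, 0.1938]
tcp_rot: [[0.8, 0.599, 0.017], [0.6, -0.8, -0.011], [0.007, 0.019, -1.0]]
force: [0.5, -0.2, -0.0]
opening: 0.603
```

>>> arm_command:
  plan:
    - {"claw": 0.6,"dx": 0,"dy": 0,"dz": 0,"twist": 0}

```text
time_s: 5.88
position: [0.5203, 0.3084, 0.194]
tcp_rot: [[0.797, 0.603, 0.021], [0.603, -0.797, -0.007], [0.013, 0.018, -1.0]]
force: [1.8, 0.2, -0.1]
opening: 0.598
```

```bash
python3 - <<'E'
from h import *
mv(.533,.3485,.12,36.8)
for n in("top","side"): cv2.imwrite(f"pics/{n}4.png",bot.capture(n)[:,:,::-1])
crop("pics/top4.png","pics/t4.png",260,170,150,120,5)
crop("pics/side4.png","pics/s4.png",220,200,150,110,5)
E
```

```text
t 5.88 p [0.5203 0.3084 0.194 ] yaw 37.1 tilt [ 0.021  -0.0069] F [ 1.8  0.2 -0.1] M [-0.05 -0.04  0.02] op 0.598 q [ 20.  30.  87.  -1.  61. -16.]
dx 3.34 dy -2.56 dz 7.39 twist 0.3
```

View pics/t4.png

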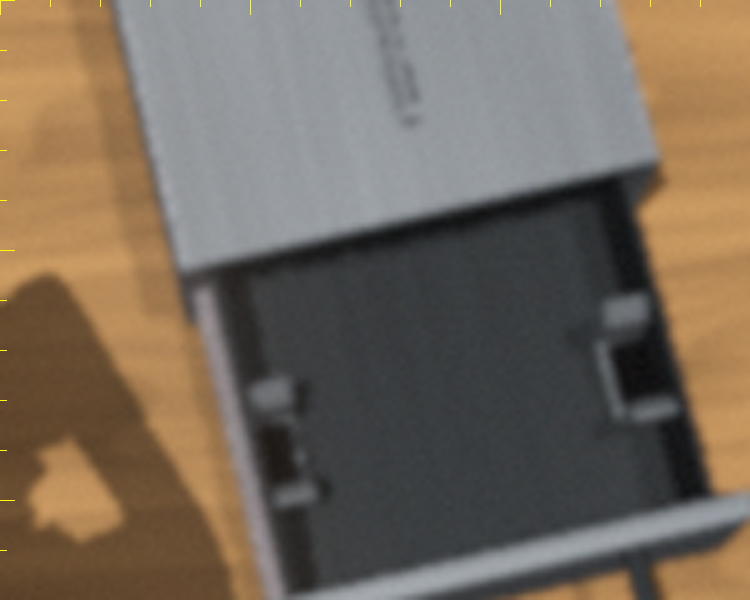

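View pics/s4.png

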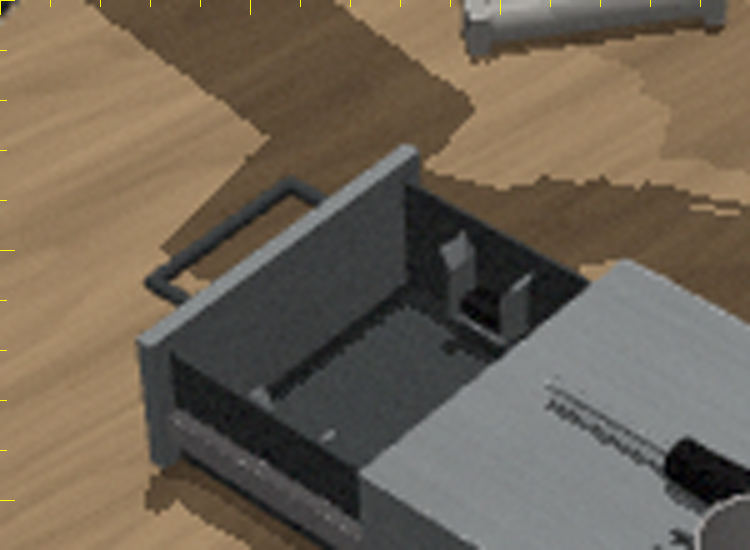

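The drawer is out and empty. The brackets show in the top crop with lips at (272,393)/(296,495) on the left and (626,312)/(652,410) on the right. In the side view the handle runs (250,257)–(278,237).

```bash
python3 - <<'E'
from h import *
def seg(t,n,p,q,z):
    a=onz(n,*p,z);b=onz(n,*q,z);d=a-b;yaw=np.degrees(np.arctan2(d[1],d[0]))%180-90
    print(t,n,a.round(4),b.round(4),"mid",((a+b)/2).round(4),"len",round(np.linalg.norm(d),4),"yaw",round(yaw,2));return (a+b)/2,yaw
f=lambda x,y:(260+x/5,170+y/5)
seg("brk","top",f(284,444),f(639,361),.071)
g=lambda x,y:(220+x/5,200+y/5)
seg("front","side",g(138,340),g(406,148),.103)
seg("handle","side",g(152,283),g(290,183),.082)
seg("base","side",g(360,470),g(627,262),.106)
seg("base","top",f(185,270),f(660,163),.106)
x=np.array([np.cos(np.radians(8.9)),np.sin(np.radians(8.9))])
print("seat from handle tcp",np.array([.4444,-.0241])+.126*x)
crop("pics/top4.png","pics/t4b.png",250,220,170,80,4)
E
```

```text
brk top [0.5551 0.0778 0.071 ] [ 0.5814 -0.0821  0.071 ] mid [ 0.5682 -0.0021  0.071 ] len 0.1621 yaw 9.34
front side [ 0.5082 -0.1231  0.103 ] [0.4758 0.0855 0.103 ] mid [ 0.492  -0.0188  0.103 ] len 0.2111 yaw 8.82
handle side [ 0.4554 -0.079   0.082 ] [0.4366 0.0308 0.082 ] mid [ 0.446  -0.0241  0.082 ] len 0.1114 yaw 9.7
base side [ 0.664  -0.0951  0.106 ] [0.6337 0.1132 0.106 ] mid [0.6489 0.0091 0.106 ] len 0.2106 yaw 8.29
base top [0.6283 0.116  0.106 ] [ 0.6618 -0.0949  0.106 ] mid [0.645  0.0105 0.106 ] len 0.2135 yaw 9.03
seat from handle tcp [ 0.56888294 -0.00460649]
```

View pics/t4b.png

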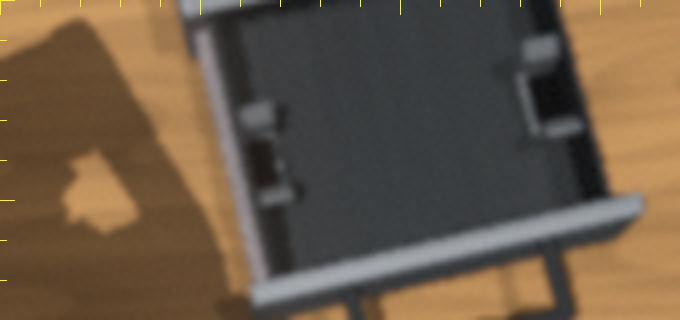

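View pics/side4.png

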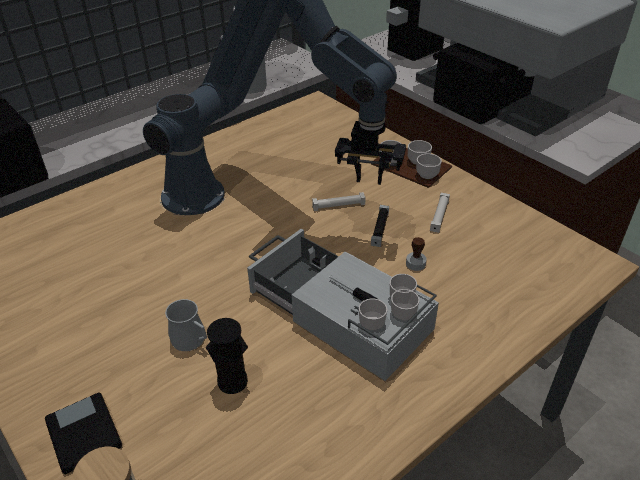

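The seat comes to about (0.5688,-0.003) with yaw 9°, and the bracket view and the handle position agree. Next, the bar.

>>> arm_command:
  plan:
    - {"claw": 0.6,"dx": 3.3,"dy": -2.6,"dz": 3,"twist": 0.3}
    - {"claw": 0.6,"dx": 3.3,"dy": -2.6,"dz": 6,"twist": 0.3}
    - {"claw": 0.6,"dx": 3.3,"dy": -2.6,"dz": 9,"twist": 0.3}
    - {"claw": 0.6,"dx": 3.3,"dy": -2.6,"dz": 11,"twist": 0.3}
    - {"claw": 0.6,"dx": 3.3,"dy": -2.6,"dz": 12,"twist": 0.3}
    - {"claw": 0.6,"dx": 3.3,"dy": -2.6,"dz": 12,"twist": 0.3}

```text
time_s: 6.48
position: [0.5281, 0.3393, 0.07]
tcp_rot: [[0.803, 0.596, 0.009], [0.596, -0.802, -0.016], [-0.002, 0.018, -1.0]]
force: [-0.8, -1.2, 0.0]
opening: 0.603
```

```bash
python3 - <<'E'
from h import *
mv(.533,.3485,.005,36.8)
for n in("top","side"): cv2.imwrite(f"pics/{n}5.png",bot.capture(n)[:,:,::-1])
crop("pics/side5.png","pics/s5.png",330,140,110,120,5)
E
```

```text
t 6.48 p [0.5281 0.3393 0.07  ] yaw 36.6 tilt [ 0.0088 -0.0156] F [-0.8 -1.2  0. ] M [-0.03 -0.01  0.  ] op 0.603 q [ 23.  42.  88.  -1.  50. -13.]
dx 0.96 dy -0.56 dz 6.49 twist -0.2
```

View pics/s5.png

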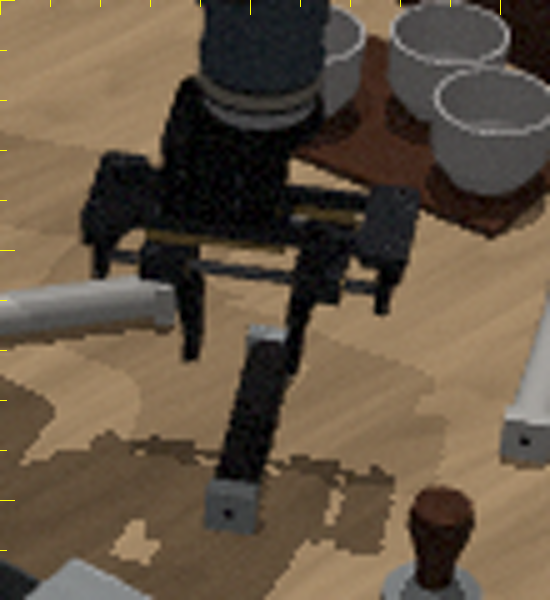

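The fingers straddle the bar, lined up with its axis. Down.

>>> arm_command:
  plan:
    - {"claw": 0.6,"dx": 1.0,"dy": -0.6,"dz": 1.5,"twist": 0}
    - {"claw": 0.6,"dx": 1.0,"dy": -0.6,"dz": 3,"twist": 0}
    - {"claw": 0.6,"dx": 1.0,"dy": -0.6,"dz": 4.5,"twist": 0}
    - {"claw": 0.6,"dx": 1.0,"dy": -0.6,"dz": 5.5,"twist": 0}
    - {"claw": 0.6,"dx": 1.0,"dy": -0.6,"dz": 6.2,"twist": 0}
    - {"claw": 0.6,"dx": 1.0,"dy": -0.6,"dz": 6.4,"twist": 0}
    - {"claw": 0.6,"dx": 1.0,"dy": -0.6,"dz": 6.4,"twist": 0}

```text
time_s: 7.17
position: [0.5364, 0.3508, 0.0096]
tcp_rot: [[0.803, 0.596, 0.016], [0.597, -0.802, -0.012], [0.005, 0.019, -1.0]]
force: [-0.2, -0.1, 0.7]
opening: 0.6
```

```bash
python3 - <<'E'
from h import *
mv(.533,.3485,.005,36.8)
for n in("top","side"): cv2.imwrite(f"pics/{n}6.png",bot.capture(n)[:,:,::-1])
crop("pics/side6.png","pics/s6.png",340,170,90,90,6)
E
```

```text
t 7.17 p [0.5364 0.3508 0.0096] yaw 36.6 tilt [ 0.0158 -0.0124] F [-0.2 -0.1  0.7] M [-0.07 -0.06 -0.01] op 0.6 q [ 24.  47.  88.  -1.  45. -12.]
dx -0.41 dy -0.02 dz 0.46 twist -0.2
```

View pics/s6.png

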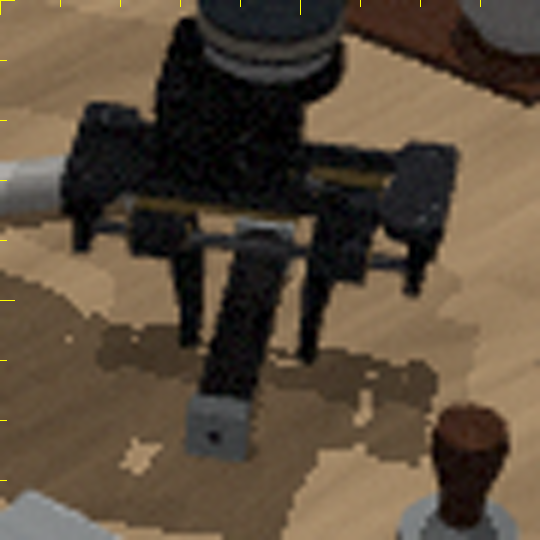

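>>> arm_command:
  plan:
    - {"claw": 0.6,"dx": -0.4,"dy": 0,"dz": 0.3,"twist": 0}
    - {"claw": 0.6,"dx": -0.4,"dy": 0,"dz": 0.4,"twist": 0}
    - {"claw": 0.25,"dx": -0.4,"dy": 0,"dz": 0.4,"twist": 0}
    - {"claw": 0.25,"dx": -0.4,"dy": 0,"dz": 0.4,"twist": 0}
    - {"claw": 0.25,"dx": -0.4,"dy": 0,"dz": 0.4,"twist": 0}
    - {"claw": 0.2,"dx": -0.4,"dy": 0,"dz": 0.4,"twist": 0}
    - {"claw": 0.2,"dx": -0.4,"dy": 0,"dz": 0.4,"twist": 0}
    - {"claw": 0.2,"dx": -0.4,"dy": 0,"dz": 0.4,"twist": 0}

```text
time_s: 7.93
position: [0.5335, 0.3486, 0.0062]
tcp_rot: [[0.802, 0.597, 0.017], [0.597, -0.802, -0.012], [0.006, 0.02, -1.0]]
force: [-0.2, -0.3, 1.4]
opening: 0.313
```

```bash
python3 - <<'E'
from h import *
st()
E
```

```text
t 7.93 p [0.5335 0.3486 0.0062] yaw 36.6 tilt [ 0.0166 -0.0121] F [-0.2 -0.3  1.4] M [-0.08  0.15 -0.04] op 0.313 q [ 24.  47.  88.  -1.  44. -12.]
```

>>> arm_command:
  plan:
    - {"claw": 0,"dx": 0,"dy": 0,"dz": 0,"twist": 0}
    - {"claw": 0,"dx": 0,"dy": 0,"dz": -0.5,"twist": 0}
    - {"claw": 0,"dx": 0,"dy": 0,"dz": -2,"twist": 0}
    - {"claw": 0,"dx": 0,"dy": 0,"dz": -5,"twist": 0}
    - {"claw": 0,"dx": 0,"dy": 0,"dz": -9,"twist": 0}
    - {"claw": 0,"dx": 0,"dy": 0,"dz": -13,"twist": 0}
    - {"claw": 0,"dx": 0,"dy": 0,"dz": -15,"twist": 0}
    - {"claw": 0,"dx": 0,"dy": 0,"dz": -15,"twist": 0}

```text
time_s: 8.6
position: [0.5343, 0.3522, 0.1622]
tcp_rot: [[0.802, 0.597, 0.027], [0.597, -0.802, -0.007], [0.018, 0.022, -1.0]]
force: [0.4, -0.5, -2.1]
opening: 0.314
```

```bash
python3 - <<'E'
from h import *
mv(.5688,-.003,.155,9)
for n in("top","side"): cv2.imwrite(f"pics/{n}7.png",bot.capture(n)[:,:,::-1])
crop("pics/side7.png","pics/s7.png",330,130,100,100,6)
crop("pics/top7.png","pics/t7.png",130,220,160,120,5)
E
```

```text
t 8.6 p [0.5343 0.3522 0.1622] yaw 36.7 tilt [ 0.0273 -0.0072] F [ 0.4 -0.5 -2.1] M [ 0.02 -0.05  0.  ] op 0.314 q [ 24.  35.  84.  -1.  60. -12.]
dx -18.45 dy 30.54 dz 1.07 twist 27.7
```

View pics/s7.png

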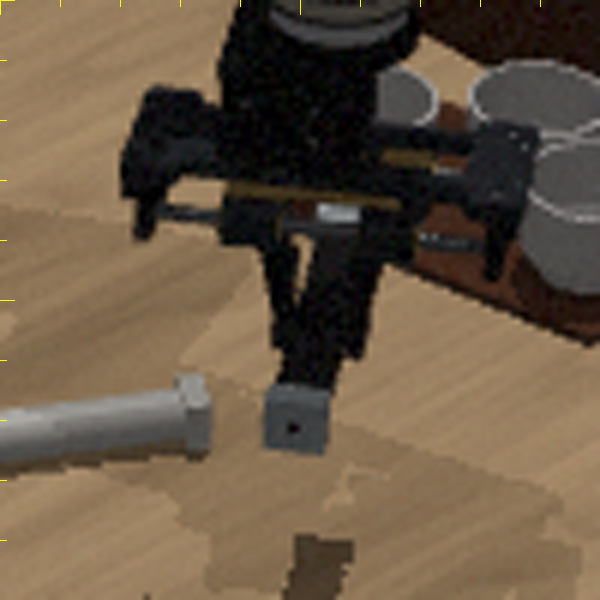

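View pics/t7.png

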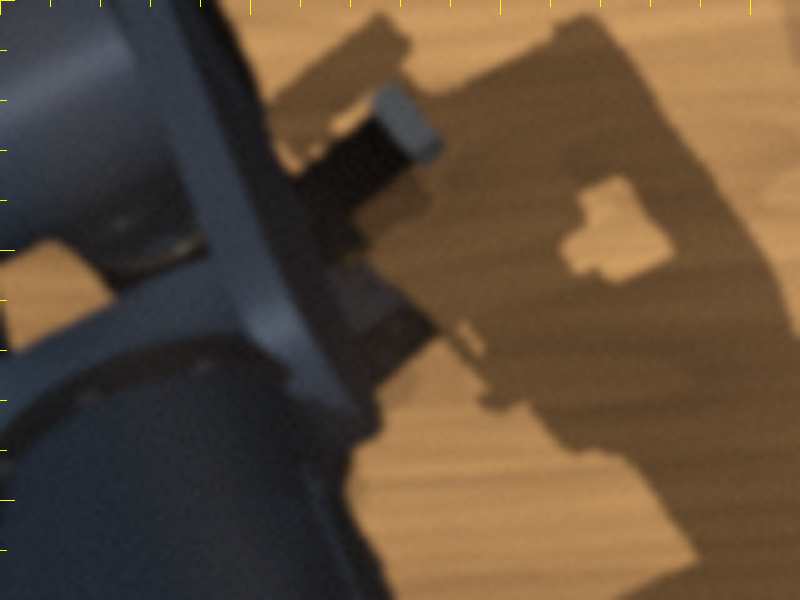

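The bar hangs level in the grip (side view: near block at (380,195)). I'll measure where along the bar it is held.

```bash
python3 - <<'E'
from h import *
p=np.array([.5343,.3522]);y=np.radians(36.7);bx=np.array([np.cos(y),np.sin(y)]);by=np.array([np.sin(y),-np.cos(y)])
for n,u,v,z in (("top",211.6,244.4,.186),("side",379.7,195,.186)):
    q=onz(n,u,v,z)[:2]-p; print(n,"along bar",q@by,"perp",q@bx)
E
```

```text
top along bar 0.07577548544669975 perp -0.0025523143629363537
side along bar 0.0792743334074069 perp -0.0006643029240262497
```

Held within about 1 mm of its middle. On to the seat.

>>> arm_command:
  plan:
    - {"claw": 0,"dx": -3,"dy": 2.5,"dz": 0,"twist": 5}
    - {"claw": 0,"dx": -18.4,"dy": 30.5,"dz": 0,"twist": 27.7}
    - {"claw": 0,"dx": -18.4,"dy": 30.5,"dz": 0,"twist": 27.7}
    - {"claw": 0,"dx": -18.4,"dy": 30.5,"dz": 0,"twist": 27.7}
    - {"claw": 0,"dx": -18.4,"dy": 30.5,"dz": 0,"twist": 27.7}
    - {"claw": 0,"dx": -18.4,"dy": 30.5,"dz": 0,"twist": 27.7}
    - {"claw": 0,"dx": -18.4,"dy": 30.5,"dz": 0,"twist": 27.7}
    - {"claw": 0,"dx": -18.4,"dy": 30.5,"dz": 0,"twist": 27.7}

```text
time_s: 9.37
position: [0.559, 0.0218, 0.1581]
tcp_rot: [[0.988, 0.155, 0.011], [0.155, -0.988, -0.011], [0.009, 0.012, -1.0]]
force: [1.4, -0.1, -3.2]
opening: 0.315
```

```bash
python3 - <<'E'
from h import *
mv(.5688,-.003,.155,9)
E
```

```text
t 9.37 p [0.559  0.0218 0.1581] yaw 8.9 tilt [ 0.011  -0.0108] F [ 1.4 -0.1 -3.2] M [-0.08  0.01 -0.05] op 0.315 q [ -9.  30.  96.  -1.  54. -17.]
dx 0.57 dy 2.60 dz 0.35 twist -0.1
```

>>> arm_command:
  plan:
    - {"claw": 0,"dx": 0.6,"dy": 2.6,"dz": 0,"twist": 0}
    - {"claw": 0,"dx": 0.6,"dy": 2.6,"dz": 0,"twist": 0}
    - {"claw": 0,"dx": 0.6,"dy": 2.6,"dz": 0.3,"twist": 0}
    - {"claw": 0,"dx": 0.6,"dy": 2.6,"dz": 0.3,"twist": 0}

```text
time_s: 9.7
position: [0.5668, -0.0024, 0.1528]
tcp_rot: [[0.988, 0.155, 0.005], [0.155, -0.988, -0.009], [0.003, 0.01, -1.0]]
force: [-0.4, -0.1, -3.0]
opening: 0.315
```

```bash
python3 - <<'E'
from h import *
mv(.5688,-.003,.052,9)
for n in("top","side"): cv2.imwrite(f"pics/{n}8.png",bot.capture(n)[:,:,::-1])
crop("pics/side8.png","pics/s8.png",225,180,130,110,6)
crop("pics/top8.png","pics/t8.png",260,170,150,110,5)
E
```

```text
t 9.7 p [ 0.5668 -0.0024  0.1528] yaw 8.9 tilt [ 0.0049 -0.0091] F [-0.4 -0.1 -3. ] M [-0.05  0.06 -0.04] op 0.315 q [-11.  31.  95.  -1.  54. -20.]
dx 0.16 dy -0.01 dz 10.08 twist -0.1
```

View pics/s8.png

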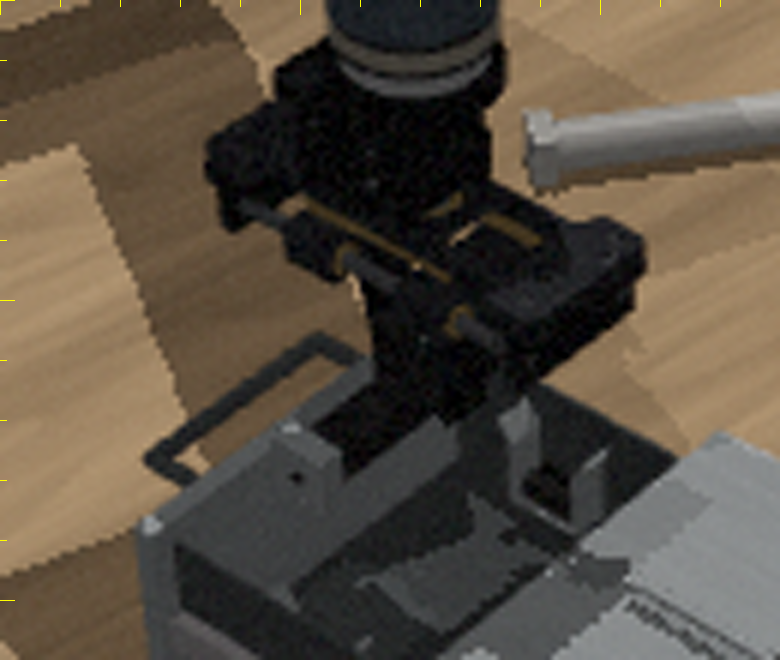

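View pics/t8.png

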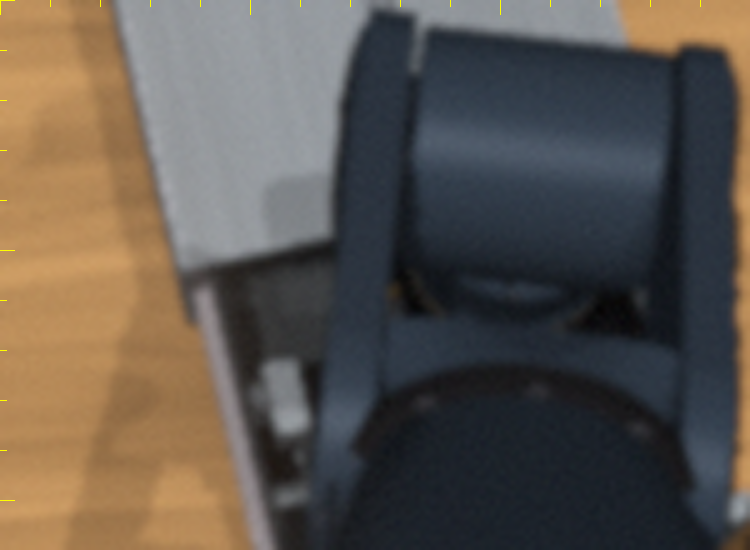

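The bar hangs over the drawer parallel to the brackets. The handle corner is still at (249,257), so the drawer has not moved. I'll check the left block against its bracket.

```bash
python3 - <<'E'
from h import *
q=onz("top",317.2,249.4,.1766)[:2];p=np.array([.5668,-.0024])
x=np.array([.988,.155]);y=np.array([-.155,.988])
print(q,"rel tcp",(q-p)@x,(q-p)@y)
b=np.array([.5551,.0778]);s=np.array([.5688,-.003]);print("bracket lips rel seat",(b-s)@x,(b-s)@y)
q=onz("side",225+309/6,180+444/6,.1766)[:2]
print(q,"rel tcp",(q-p)@x,(q-p)@y)
E
```

```text
[0.55416086 0.07773906] rel tcp -6.591661385662579e-05 0.08113645376092937
bracket lips rel seat -0.0010115999999999366 0.08195389999999998
[ 0.58255472 -0.07778771] rel tcp 0.0038805687043712866 -0.07692503831679572
```

>>> arm_command:
  plan:
    - {"claw": 0,"dx": 0.2,"dy": 0.2,"dz": 1.5,"twist": 0}
    - {"claw": 0,"dx": 0.2,"dy": 0.2,"dz": 3,"twist": 0}
    - {"claw": 0,"dx": 0.2,"dy": 0.2,"dz": 4.5,"twist": 0}
    - {"claw": 0,"dx": 0.2,"dy": 0.2,"dz": 5.5,"twist": 0}
    - {"claw": 0,"dx": 0.2,"dy": 0.2,"dz": 6,"twist": 0}
    - {"claw": 0,"dx": 0.2,"dy": 0.2,"dz": 6,"twist": 0}
    - {"claw": 0,"dx": 0.2,"dy": 0.2,"dz": 6,"twist": 0}

```text
time_s: 10.38
position: [0.5701, -0.0032, 0.094]
tcp_rot: [[0.987, 0.158, 0.007], [0.158, -0.987, -0.01], [0.005, 0.011, -1.0]]
force: [0.0, -0.1, -2.1]
opening: 0.307
```

```bash
python3 - <<'E'
from h import *
mv(.569,-.005,.052,9)
for n in("top","side"): cv2.imwrite(f"pics/{n}9.png",bot.capture(n)[:,:,::-1])
crop("pics/side9.png","pics/s9.png",225,190,130,110,6)
crop("pics/top9.png","pics/t9.png",290,220,60,60,10)
E
```

```text
t 10.38 p [ 0.5701 -0.0032  0.094 ] yaw 9.1 tilt [ 0.007  -0.0097] F [ 0.  -0.1 -2.1] M [-0.06  0.03  0.04] op 0.307 q [-11.  36.  97.  -1.  47. -20.]
dx -0.16 dy 0.12 dz 4.20 twist 0.1
```

View pics/s9.png

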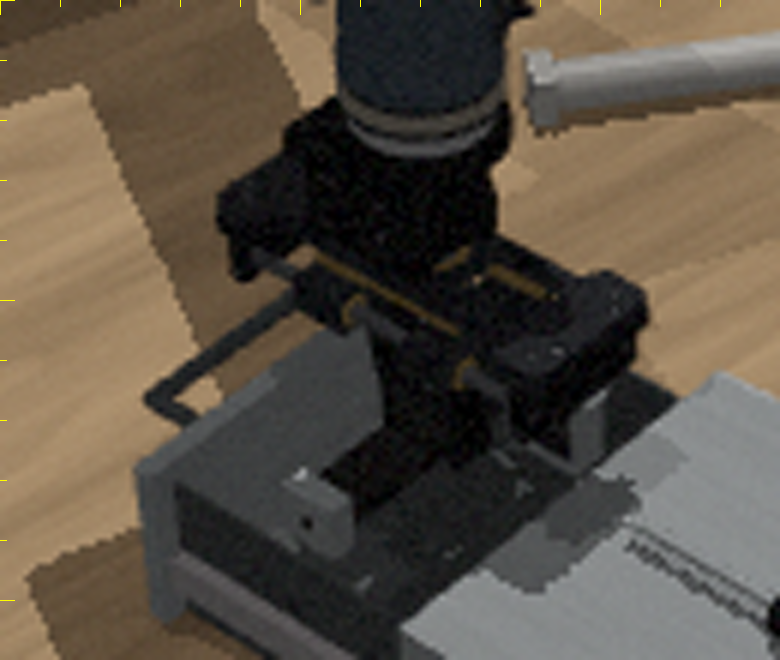

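View pics/t9.png

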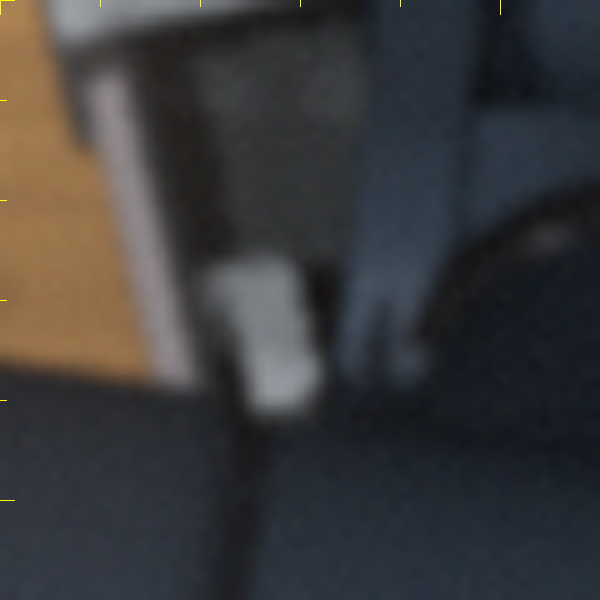

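The block is above the left bracket (top view (317,253)), and the sleeve clears the drawer's front and sides. I'll go down slowly in two stages, watching the force.

>>> arm_command:
  plan:
    - {"claw": 0,"dx": -0.15,"dy": 0.1,"dz": 0.4,"twist": 0}
    - {"claw": 0,"dx": -0.15,"dy": 0.1,"dz": 0.8,"twist": 0}
    - {"claw": 0,"dx": -0.15,"dy": 0.1,"dz": 1.2,"twist": 0}
    - {"claw": 0,"dx": -0.15,"dy": 0.1,"dz": 1.6,"twist": 0}
    - {"claw": 0,"dx": -0.15,"dy": 0.1,"dz": 1.9,"twist": 0}
    - {"claw": 0,"dx": -0.15,"dy": 0.1,"dz": 2.0,"twist": 0}
    - {"claw": 0,"dx": -0.15,"dy": 0.1,"dz": 2.0,"twist": 0}
    - {"claw": 0,"dx": -0.15,"dy": 0.1,"dz": 2.0,"twist": 0}

```text
time_s: 11.15
position: [0.5696, -0.005, 0.0746]
tcp_rot: [[0.988, 0.157, 0.009], [0.157, -0.988, -0.01], [0.007, 0.011, -1.0]]
force: [-0.6, -0.2, -2.3]
opening: 0.314
```

```bash
python3 - <<'E'
from h import *
mv(.569,-.005,.052,9)
E
```

```text
t 11.15 p [ 0.5696 -0.005   0.0746] yaw 9.0 tilt [ 0.0085 -0.0099] F [-0.6 -0.2 -2.3] M [-0.06  0.05 -0.05] op 0.314 q [-11.  38.  97.  -1.  44. -20.]
dx -0.07 dy -0.04 dz 2.26 twist 0.0
```

>>> arm_command:
  plan:
    - {"claw": 0,"dx": -0.05,"dy": 0,"dz": 0.3,"twist": 0}
    - {"claw": 0,"dx": -0.05,"dy": 0,"dz": 0.6,"twist": 0}
    - {"claw": 0,"dx": -0.05,"dy": 0,"dz": 0.9,"twist": 0}
    - {"claw": 0,"dx": -0.05,"dy": 0,"dz": 1.2,"twist": 0}
    - {"claw": 0,"dx": -0.05,"dy": 0,"dz": 1.5,"twist": 0}
    - {"claw": 0,"dx": -0.05,"dy": 0,"dz": 1.7,"twist": 0}
    - {"claw": 0,"dx": -0.05,"dy": 0,"dz": 1.8,"twist": 0}
    - {"claw": 0,"dx": -0.05,"dy": 0,"dz": 1.8,"twist": 0}

```text
time_s: 11.82
position: [0.5691, -0.0053, 0.0563]
tcp_rot: [[0.988, 0.157, 0.008], [0.157, -0.988, -0.01], [0.006, 0.011, -1.0]]
force: [0.5, 0.1, -2.3]
opening: 0.317
```

```bash
python3 - <<'E'
from h import *
mv(.569,-.005,.052,9)
for n in("top","side"): cv2.imwrite(f"pics/{n}10.png",bot.capture(n)[:,:,::-1])
crop("pics/side10.png","pics/s10.png",225,190,130,110,6)
st()
E
```

```text
t 11.82 p [ 0.5691 -0.0053  0.0563] yaw 9.0 tilt [ 0.0079 -0.0098] F [ 0.5  0.1 -2.3] M [-0.04 -0.   -0.  ] op 0.317 q [-12.  40.  98.  -1.  42. -20.]
dx -0.01 dy -0.03 dz 0.42 twist 0.0
t 11.92 p [ 0.5694 -0.0053  0.0566] yaw 9.0 tilt [ 0.0086 -0.0099] F [ 0.5 -1.  -3.2] M [-0.06  0.05  0.  ] op 0.314 q [-12.  40.  98.  -1.  42. -20.]
```

View pics/s10.png

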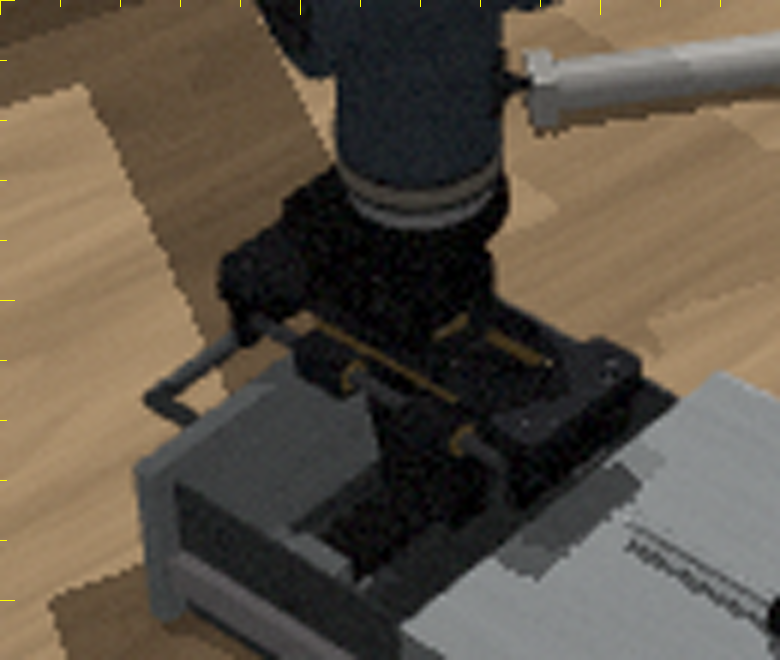

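The bar has entered both brackets with no contact force, and the drawer has not moved. Now down in small steps to meet the mounts.

>>> arm_command:
  plan:
    - {"claw": 0,"dx": 0,"dy": 0,"dz": 0.15,"twist": 0}
    - {"claw": 0,"dx": 0,"dy": 0,"dz": 0.3,"twist": 0}
    - {"claw": 0,"dx": 0,"dy": 0,"dz": 0.45,"twist": 0}
    - {"claw": 0,"dx": 0,"dy": 0,"dz": 0.6,"twist": 0}
    - {"claw": 0,"dx": 0,"dy": 0,"dz": 0.65,"twist": 0}
    - {"claw": 0,"dx": 0,"dy": 0,"dz": 0.65,"twist": 0}

```text
time_s: 12.42
position: [0.5694, -0.0054, 0.0502]
tcp_rot: [[0.988, 0.157, 0.009], [0.157, -0.988, -0.01], [0.007, 0.011, -1.0]]
force: [-1.0, 1.0, 0.0]
opening: 0.313
```

```bash
python3 - <<'E'
from h import *
st()
E
```

```text
t 12.42 p [ 0.5694 -0.0054  0.0502] yaw 9.0 tilt [ 0.0086 -0.01  ] F [-1.  1.  0.] M [-0.14  0.18 -0.01] op 0.313 q [-12.  40.  98.  -1.  41. -20.]
```

Contact begins as predicted, at about 3 N. I need about 2.3 mm more.

>>> arm_command:
  plan:
    - {"claw": 0,"dx": 0,"dy": 0,"dz": 0.05,"twist": 0}
    - {"claw": 0,"dx": 0,"dy": 0,"dz": 0.1,"twist": 0}
    - {"claw": 0,"dx": 0,"dy": 0,"dz": 0.15,"twist": 0}
    - {"claw": 0,"dx": 0,"dy": 0,"dz": 0.2,"twist": 0}
    - {"claw": 0,"dx": 0,"dy": 0,"dz": 0.23,"twist": 0}
    - {"claw": 0,"dx": 0,"dy": 0,"dz": 0.23,"twist": 0}
    - {"claw": 0,"dx": 0,"dy": 0,"dz": 0.23,"twist": 0}

```text
time_s: 13.0
position: [0.5695, -0.0053, 0.0487]
tcp_rot: [[0.988, 0.157, 0.009], [0.157, -0.987, -0.01], [0.007, 0.011, -1.0]]
force: [-1.2, 0.6, 7.5]
opening: 0.312
```

```bash
python3 - <<'E'
from h import *
st()
for n in("top","side"): cv2.imwrite(f"pics/{n}11.png",bot.capture(n)[:,:,::-1]);st()
E
```

```text
t 13.0 p [ 0.5695 -0.0053  0.0487] yaw 9.1 tilt [ 0.0089 -0.01  ] F [-1.2  0.6  7.5] M [-0.03  0.43 -0.04] op 0.312 q [-12.  40.  98.  -1.  41. -20.]
t 13.05 p [ 0.5694 -0.0053  0.0487] yaw 9.1 tilt [ 0.0089 -0.0101] F [-1.9  0.6  7.7] M [-0.01  0.43  0.  ] op 0.312 q [-12.  40.  98.  -1.  41. -20.]
t 13.1 p [ 0.5694 -0.0053  0.0487] yaw 9.0 tilt [ 0.0088 -0.01  ] F [-2.1  0.4  6.6] M [-0.08  0.42  0.04] op 0.313 q [-12.  40.  98.  -1.  41. -20.]
```

That gives about 10 N on the mounts (change from the free-hanging reading, and 2.5 mm × 4 N/mm). I'll add a touch and ease the small x force.

>>> arm_command:
  plan:
    - {"claw": 0,"dx": -0.05,"dy": 0,"dz": 0.1,"twist": 0}
    - {"claw": 0,"dx": -0.05,"dy": 0,"dz": 0.14,"twist": 0}
    - {"claw": 0,"dx": -0.05,"dy": 0,"dz": 0.14,"twist": 0}
    - {"claw": 0,"dx": -0.05,"dy": 0,"dz": 0.14,"twist": 0}
    - {"claw": 0,"dx": -0.05,"dy": 0,"dz": 0.14,"twist": 0}
    - {"claw": 0,"dx": -0.05,"dy": 0,"dz": 0.14,"twist": 0}

```text
time_s: 13.6
position: [0.5695, -0.0054, 0.0484]
tcp_rot: [[0.988, 0.157, 0.01], [0.157, -0.988, -0.01], [0.009, 0.012, -1.0]]
force: [-1.3, -0.1, 8.0]
opening: 0.314
```

```bash
python3 - <<'E'
from h import *
st()
for i in range(4):
    a=bot.capture("side");b=bot.capture("top");st()
cv2.imwrite("pics/side12.png",a[:,:,::-1]);cv2.imwrite("pics/top12.png",b[:,:,::-1])
crop("pics/side12.png","pics/s12.png",225,190,130,110,6)
crop("pics/top12.png","pics/t12.png",260,170,150,120,5)
E
```

```text
t 13.6 p [ 0.5695 -0.0054  0.0484] yaw 9.0 tilt [ 0.0103 -0.0102] F [-1.3 -0.1  8. ] M [ 0.03  0.43 -0.03] op 0.314 q [-12.  40.  98.  -1.  41. -20.]
t 13.7 p [ 0.5694 -0.0053  0.0484] yaw 9.0 tilt [ 0.0102 -0.0101] F [-1.2  1.5  7.8] M [ 0.05  0.39 -0.06] op 0.312 q [-12.  40.  98.  -1.  41. -20.]
t 13.8 p [ 0.5694 -0.0054  0.0484] yaw 9.0 tilt [ 0.0102 -0.0101] F [-2.3  1.4  7.8] M [ 0.04  0.4  -0.07] op 0.312 q [-12.  40.  98.  -1.  41. -20.]
t 13.9 p [ 0.5694 -0.0054  0.0484] yaw 9.0 tilt [ 0.0103 -0.0101] F [-2.1  0.7  7.3] M [ 0.07  0.43 -0.02] op 0.314 q [-12.  40.  98.  -1.  41. -20.]
t 14.0 p [ 0.5694 -0.0054  0.0484] yaw 9.0 tilt [ 0.0103 -0.0101] F [-1.8  0.5  8.4] M [ 0.06  0.37 -0.04] op 0.313 q [-12.  40.  98.  -1.  41. -20.]
```

View pics/s12.png

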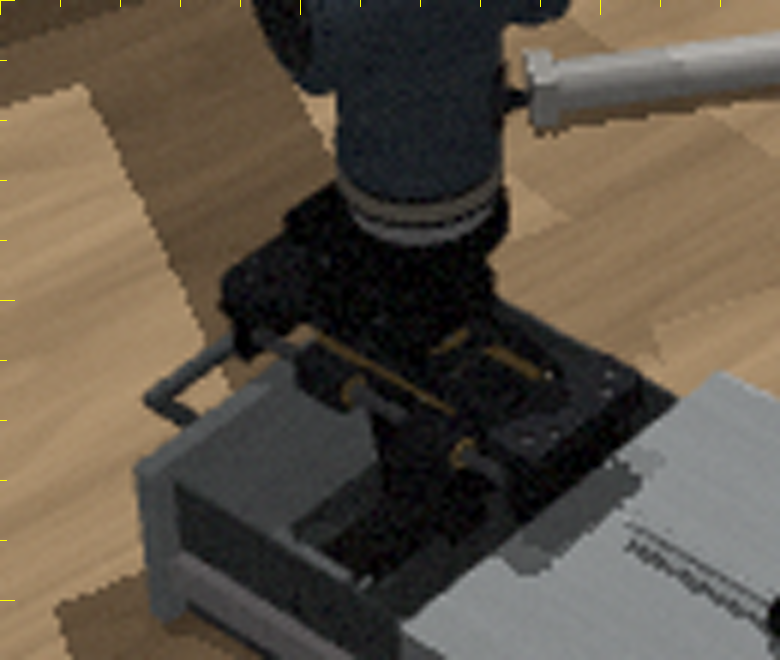

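View pics/t12.png

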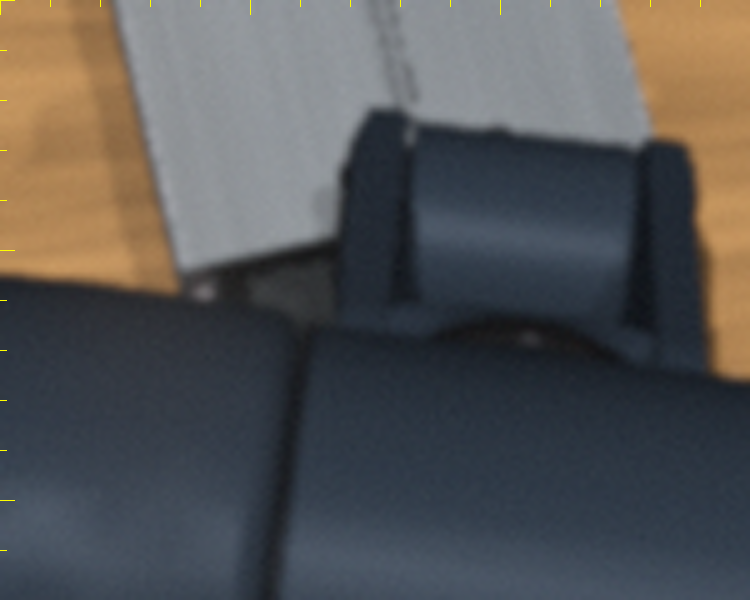

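The hold is steady at about 10.5 N, and both views show the drawer still out with the bar down in its brackets. One more small increment brings it near 12 N.

>>> arm_command:
  plan:
    - {"claw": 0,"dx": -0.08,"dy": 0,"dz": 0.16,"twist": 0}
    - {"claw": 0,"dx": -0.08,"dy": 0,"dz": 0.2,"twist": 0}
    - {"claw": 0,"dx": -0.08,"dy": 0,"dz": 0.2,"twist": 0}
    - {"claw": 0,"dx": -0.08,"dy": 0,"dz": 0.2,"twist": 0}
    - {"claw": 0,"dx": -0.08,"dy": 0,"dz": 0.2,"twist": 0}
    - {"claw": 0,"dx": -0.08,"dy": 0,"dz": 0.2,"twist": 0}

```text
time_s: 14.5
position: [0.5694, -0.0054, 0.0478]
tcp_rot: [[0.988, 0.157, 0.012], [0.157, -0.988, -0.01], [0.011, 0.012, -1.0]]
force: [-2.3, 2.4, 9.7]
opening: 0.312
```

```bash
python3 - <<'E'
from h import *
st();F=[]
for i in range(10):
    a=bot.capture("side");F.append(bot.read_state()["force"])
st();print(np.mean(F,0),np.std(F,0))
b=bot.capture("top");cv2.imwrite("pics/side13.png",a[:,:,::-1]);cv2.imwrite("pics/top13.png",b[:,:,::-1])
E
```

```text
t 14.5 p [ 0.5694 -0.0054  0.0478] yaw 9.0 tilt [ 0.0123 -0.0102] F [-2.3  2.4  9.7] M [0.06 0.37 0.01] op 0.312 q [-12.  40.  98.  -1.  41. -20.]
t 15.0 p [ 0.5694 -0.0054  0.0478] yaw 9.0 tilt [ 0.0123 -0.0102] F [-2.2  1.1  9.8] M [ 0.13  0.43 -0.01] op 0.312 q [-12.  40.  98.  -1.  41. -20.]
[-1.65451019  1.65065597 10.29211598] [0.37395927 0.52530053 0.50071234]
```

View pics/side13.png

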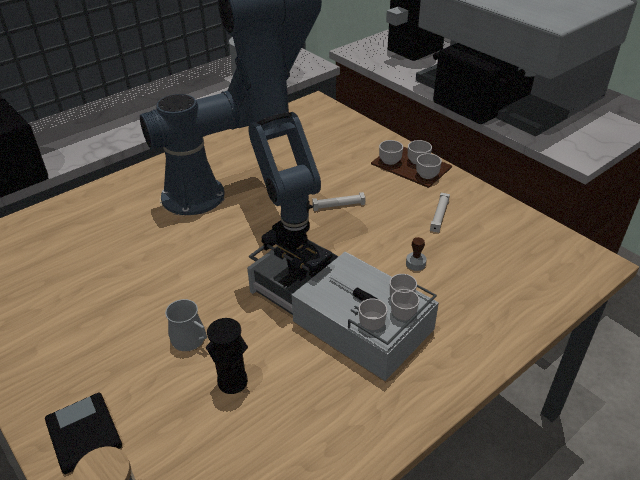

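The view shows the drawer out, with the pitcher, brewer, tamper and screwdriver in their places. The force is steady at about 13 N (10.3 + 2.7 N bar weight; 3.4 mm × 4 N/mm = 13.6 N). I'm handing in.

```bash
python3 - <<'E'
from h import *
print(bot.hand_in());st()
E
```

```text
the job is handed in; nothing more can be done
None
the job is handed in; nothing more can be done
```

The drawer is out at its stop, the black knock bar sits in both brackets, and the gripper is still holding it pressed. I handed the job in at about 15 s of the 72 s allowed; it gives no verdict.

- **Press:** the force on the mounts was about 13 N, steady to ±0.5 N over 0.5 s. The mounts' travel (about 3.4 mm at 4 N/mm) puts it at about 13.6 N. Force readings rose gradually as I pressed, with no sign of ramming.
- **Drawer:** it stopped moving at 0.444 m while the pull rose to about 12 N. That is 141 mm of travel plus about 9 mm it was already ajar. In the later pictures it had not moved.
- **Bar:** its centre is about 3.4 mm below the seat and within about 2 mm of it horizontally. It is level to about 0.01 rad and held near its middle.
- **Other things:** the pitcher, tamper, brewer and screwdriver look unmoved in the last picture.

Two weaker points: a sideways force of about 2 N remained between bar and drawer, below the drawer's 3 N friction. The cameras also differed by 2–4 mm on where the seat and bar lie along the bar, which is less than the 7 mm of play at each end.

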